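Set the ratchet stand four clicks up and seat the cast

ROBOT

A 7-joint arm with a two-finger parallel gripper is mounted at the origin on the work surface. World frame = base frame: x ahead of the robot, y to its left, z up, the work surface at z = 0. Lengths are in m, angles in degrees, forces in N, time in s.
With the tool pointing down it reaches from about 0.4 to 0.85 m from the base axis. Payload 4.5 kg.
Tool frame: the origin (TCP) lies at the very end of the fingers, on their centre line; the grasp point (between the pads) lies 19 mm behind it (hold_point_z is the distance from the TCP to the grasp point, in m); z points along the fingers, y is the line along which they close (so a half turn about z gives the same grasp; the last joint's range is limited). The gripper opens to 88 mm and grips with 3 to 60 N. Pads are 18 mm wide; open, the fingers measure 123 mm over their backs; the gripper's body (75 mm by 187 mm) begins 45 mm behind the grasp point.
Start: joints at [-63.094, 39.483, -11.15, 89.685, 9.013, 51.709, -12.324], TCP at [0.264, 0.567, 0.239] pointing down, gripper open.
Joint ranges: [-172.22, 172.22], [-26.19, 119.32], [-84.43, 86.54], [7.71, 146.69], [-57.33, 237.33], [2.42, 119.75], [-152.13, 152.13]. Speed limits (degrees/s): [147.25, 147.25, 180, 180, 180, 180, 180].

INTERFACE

Orientations are given as [roll, pitch, yaw] about the fixed x, y, z axes, in that order (R = Rz(yaw) Ry(pitch) Rx(roll)).
In Python, from station import * gives the robot as it stands.
- The arm moves only by the tool step_arm, never from a script. Its argument "motion" is a list of rows, each an object with "jaw": the opening, from -1 (shut) to 1 (fully open); "offset": the shift along the tool's x, y, z in mm, a list of three; "turn": the turn about the tool's z in rad. A call has 1 to 12 rows; each row shifts and turns the commanded pose from where the row before left it, along the tool's axes as they then stand; what a row does not reach is not made up. A row lasts 1/10 s, in which the tool goes at most 50 mm and 8.59 degrees, less where a joint would pass 70% of its speed; a pose out of reach is approached as far as the arm can. A call with a gripper value outside its range is refused whole. The fingers move at their own pace and stop on an object; "force" is the grip in N (left out, the last holds). Time passes only in rows, so rows that do not move let the fingers close. It gives the time, the measured TCP pose, the force, the opening and the grip force at its end, in the units of the state.
- get_state(): the state, without advancing time (a new reading comes with each control period).
- camera(name): name is "side" or "top"; returns a dict with "color" (384x512x3 uint8, red, green, blue), "fx", "fy", "cx", "cy" (pixels), "extrinsics" (4x4, takes a point from camera to world coordinates). Camera axes: x right, y down, z forward; pixel columns grow to the right and rows downward; lengths in m; the calibration is good to about 2 mm. A picture is of the moment at which its call begins. There is no depth.
- sign_off(): hands the job in; it is judged then, once.
The state is a dict: "t": time; "qpos": joint angles; "qd": joint speeds; "tau": joint torques, N m; "tcp_pos": TCP position; "ee_rot": TCP orientation; "ft_force": force on the tool from outside, world axes, zero at the start; "torque": the same for the moment, N m; "finger_gap": finger opening in m; "grasp_force": force on a finger pad.
Only numpy, scipy, OpenCV 4.12 (cv2) and the standard library are available. Lean on these libraries where they do the work, as an engineer would, in place of code of your own. Each camera call takes 0.05 s, during which the arm holds its last target. There are 200 camera calls.

TASK

Pull the little ratchet stand's column up by its blue knob, counting the clicks of the pawl, and stop after exactly the fourth click; then, still holding it, lower it gently until the pawl carries it, and only then let go. Then set the cream dental cast upright in the middle of the stand's black tray pad, gently, and leave everything else where it is.

Things in the scene. Friction and masses are not known exactly. Their poses are not given: they have to be found in the camera images.
- stand: fixed ratchet stand: white base plate 120 x 150 x 10 mm (x, y, z) with an upright open-fronted aluminium guide 39 x 30 mm, top 100 mm above the table. Origin: on the table, on the column's vertical axis. z up. The rack side with the pawl looks to its -y, the tray sticks out to its +y
- column: steel column, 0.3 to 0.5 kg, sliding straight up and down in the guide, travel 85 mm, at the start fully down. Six brass sawteeth 10 mm apart on its -y side below a plain stretch; blue knob and tray on top move with it. At each tooth the pull needed climbs from about 4 to 10 N, then falls away over some 2 mm: that is the click, done only when the fall is over. Origin as the stand's when down
- lift_knob (a point): grip point on the axis of the blue knob, an upright cylinder 26 mm across and 50 mm tall: 29 mm above the knob's foot, 21 mm below its top, 150 mm above the table when down. On its +y side the aluminium tray arm (34 mm wide) runs at the foot's level; on its +x and -x sides there is free room for fingers. Axes as the stand's
- tray_top (a point): middle of the top face of the black rubber pad (76 x 72 mm in x, y) on the column's tray; flat, no rim; 90 mm to +y of the knob's axis and 25 mm below lift_knob. Axes as the stand's
- pawl_block: red block 28 x 30 x 28 mm clamped on the guide's -y side, height differing by up to 26 mm, so the first click comes after some 6 to 32 mm of lift. Origin: under the pin of the yellow spring pawl it carries. After a click the column can only sink 1 to 10 mm, onto the pawl, and past the fifth it is too high for good. Over 25 N on the pawl (column dropped or pushed down) breaks it. Do not touch
- cream_cast: cream plaster dental cast with a toothed arch on top, 0.1 kg: base 16 mm high, 48 mm wide (y) over its rear half (local x from -27 to +3 mm), 36 mm wide in front of that (to x = +27 mm); 23 mm high with the teeth. Origin: under its middle. z up; grip it across y at x = -12 mm
- blue_cast: a blue cast of the same shape, not to be used; it and the cream one may stand in either place. Origin and axes as the cream cast
- handpiece: steel and black handpiece lying on the table, 160 mm long; leave alone. Origin under its middle
- mixing_bowl: green bowl, 110 mm across, 55 mm high; leave alone. Origin under its middle
- polish_bottle: white bottle with a blue cap, 52 mm across, 130 mm high; leave alone. Origin under its middle
Not all that is in view belongs to the job. Of the things that look like the stand, the middle-sized one is meant.

How it is judged:
By the outcome, as a careful person would: the job done as asked, in the order asked, and still so for the second after the job is handed in, with the robot touching nothing.
It also fails if it takes over 72 s, if anything falls off the work surface, if the arm or the gripper's body presses on something with over 40 N, if the wrist force passes 120 N, or if a joint passes its speed limit or range.

## Working session

There is one attempt and no reset: what is moved stays moved. The work goes in short steps, Python scripts to look and compute and a tool call to move; the robot and the scene stay as the last step left them, time stands still between calls to the robot, and variables do not carry over. Pictures are saved under pics/ and viewed, at most 10 in all, crops included, and the job is handed in when it is done.

Besides the shell and the picture viewer there is one more tool, called after "Emit:" as a command line: name --argument value ..., lists and objects as JSON in quotes. step_arm: Moves the arm, as the interface text tells. Its arguments: {"type":"object","properties":{"motion":{"type":"array","items":{"type":"object","properties":{"jaw":{"type":"number"},"offset":{"type":"array","items":{"type":"number"}},"turn":{"type":"number"}}}},"force":{"type":"number"}},"required":["motion"]}

```bash
mkdir -p pics; cat > h.py <<'E'
from station import *
import numpy as np, cv2
def snap(n,f):
    c=camera(n); cv2.imwrite(f,cv2.cvtColor(c["color"],cv2.COLOR_RGB2BGR)); return c
def ray(c,u,v):
    E=np.array(c["extrinsics"]); d=E[:3,:3]@np.array([(u-c["cx"])/c["fx"],(v-c["cy"])/c["fy"],1]); return E[:3,3],d
def atz(c,u,v,z):
    o,d=ray(c,u,v); return o+d*(z-o[2])/d[2]
def proj(c,p):
    E=np.array(c["extrinsics"]); q=E[:3,:3].T@(np.array(p)-E[:3,3]); return np.array([c["fx"]*q[0]/q[2]+c["cx"],c["fy"]*q[1]/q[2]+c["cy"]])
def tri(c1,p1,c2,p2):
    o1,d1=ray(c1,*p1);o2,d2=ray(c2,*p2)
    s=np.linalg.lstsq(np.c_[d1,-d2],o2-o1,rcond=None)[0]
    a=o1+d1*s[0];b=o2+d2*s[1]; return (a+b)/2,np.linalg.norm(a-b)
E
python3 - <<'E'
from h import *
for n in("top","side"):
    c=snap(n,f"pics/{n}0.png"); 
    im=cv2.imread(f"pics/{n}0.png"); cv2.imwrite(f"pics/{n}0b.png",cv2.resize(im,(800,600),interpolation=cv2.INTER_CUBIC))
    print(n,c["fx"],c["cx"],c["cy"],np.round(c["extrinsics"],3))
s=get_state();print(s)
E
```

```text
top 371.52477237818243 253.93601360454016 189.410099113576 [[-0.013 -0.977  0.211  0.328]
 [-1.     0.013 -0.004 -0.096]
 [ 0.001 -0.211 -0.978  0.99 ]
 [ 0.     0.     0.     1.   ]]
side 391.2908920355289 258.6425319549302 189.97604120717122 [[ 0.723 -0.514  0.462  0.03 ]
 [-0.691 -0.519  0.504 -0.638]
 [-0.019 -0.683 -0.73   0.904]
 [ 0.     0.     0.     1.   ]]
{'t': 0.1, 'qpos': array([-63.09475402,  39.52722423, -11.1444017 ,  89.73780704,
         9.00968335,  51.70975918, -12.32444581]), 'qd': array([-0.11529583, -0.06294561, -0.02792086, -0.20015756,  0.00189397,
       -0.09049007,  0.03316517]), 'tau': array([-2.97125545e-03, -5.28498602e+01, -1.27122346e+00, -1.53837472e+01,
       -5.25392289e-02,  2.02494339e-03,  3.42158762e-05]), 'tcp_pos': array([0.26362425, 0.5660616 , 0.23800759]), 'ee_rot': array([-1.79906773e+02,  5.15325531e-03,  1.55033039e+02]), 'ft_force': array([ 1.27796533, -0.27766916, -0.07101118]), 'torque': array([ 0.04805157, -0.05465674, -0.04358114]), 'grasp_force': 0.0, 'finger_gap': 0.08809631112250035}
```

View pics/top0b.png

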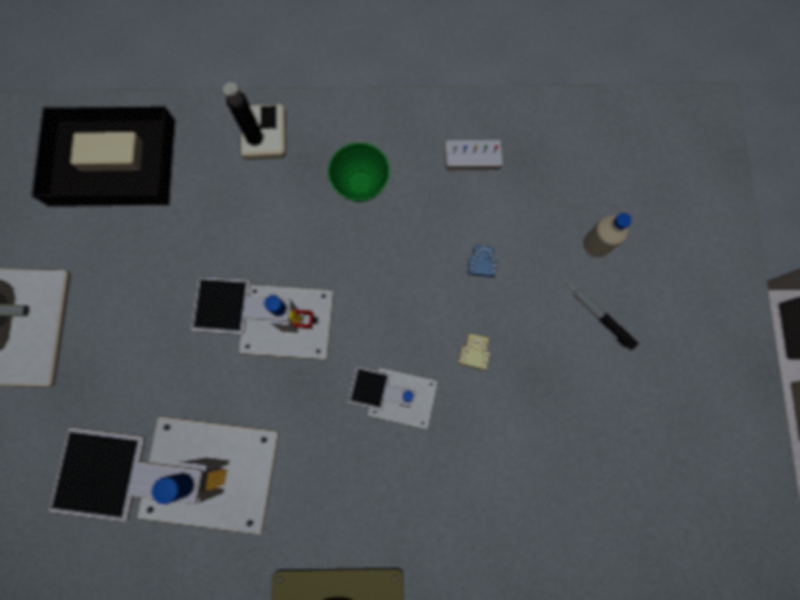

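View pics/side0b.png

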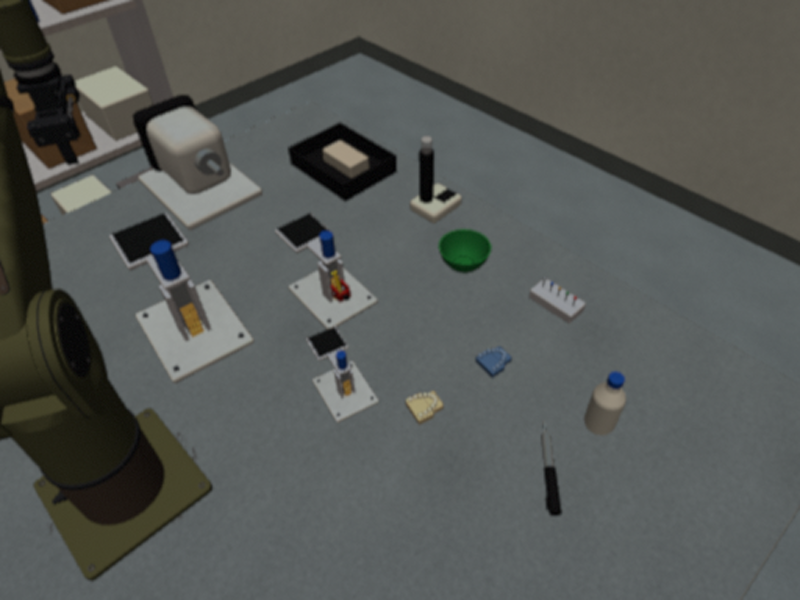

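The top view shows three stands. The middle-sized one has the red pawl block at about (300,318), its knob at (275,304) and its tray at (220,305). The cream cast is at (475,351) and the blue one at (483,261). Next, enlarged crops.

```bash
python3 - <<'E'
import cv2,numpy as np
t=cv2.imread("pics/top0.png");s=cv2.imread("pics/side0.png")
R=lambda i,x,y,w,h:cv2.convertScaleAbs(cv2.resize(i[y:y+h,x:x+w],(400,300),interpolation=cv2.INTER_CUBIC),alpha=1.6)
# top stand (115..215 x 165..240), side stand (170..250 x 140..200→), casts
a=R(t,118,170,100,75); b=R(s,170,140,100,75); c=R(t,285,205,40,30); d=R(s,250,240,40,30)
cv2.imwrite("pics/crops.png",np.vstack([np.hstack([a,b]),np.hstack([c,d])]))
E
```

```text
(no output)
```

View pics/crops.png

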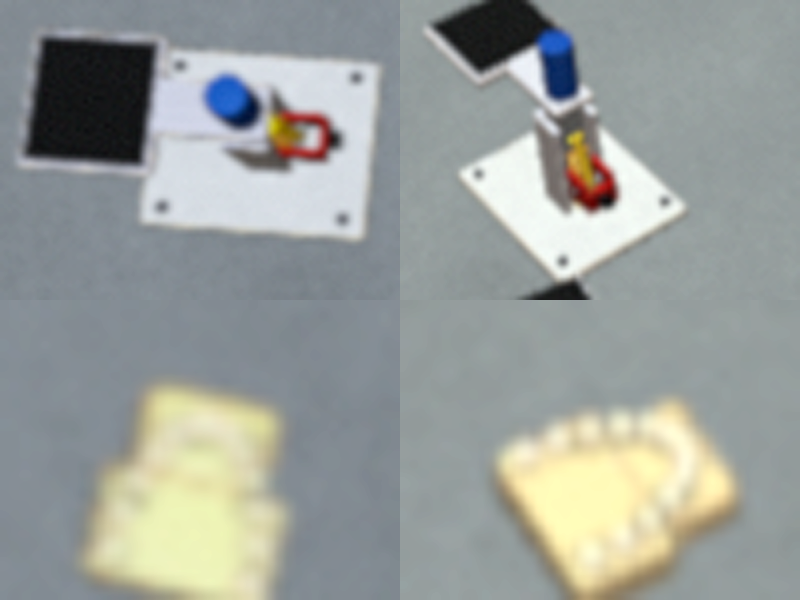

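```bash
cat > fit.py <<'E'
from h import *
from scipy.optimize import minimize
def castfit(cams,x0,zb=0.0):
    """cams: list of (cam, bbox x,y,w,h). silhouette fit, returns x,y,yaw(rad)"""
    K=8; out=np.array([[-27,-24],[3,-24],[3,-18],[27,-18],[27,18],[3,18],[3,24],[-27,24]])/1e3
    M=[]
    for c,(x,y,w,h) in cams:
        im=c["color"][y:y+h,x:x+w].astype(int)
        m=((im[...,0]-im[...,2])>18).astype(np.uint8)
        big=cv2.resize((im[...,0]-im[...,2]).astype(np.float32),None,fx=K,fy=K,interpolation=cv2.INTER_LINEAR)
        M.append((big>0.5*np.percentile(big,95)).astype(np.uint8))
    def cost(p):
        s=0;R=np.array([[np.cos(p[2]),-np.sin(p[2])],[np.sin(p[2]),np.cos(p[2])]])
        q=out@R.T+p[:2]
        for (c,(x,y,w,h)),m in zip(cams,M):
            r=np.zeros_like(m)
            P=[np.array([(proj(c,[*a,z])-[x,y]+.5)*K-.5 for a in q]) for z in(zb,zb+.016)]
            for a in P: cv2.fillPoly(r,[np.int32(np.round(a*16))],1,shift=4)
            for i in range(8):
                j=(i+1)%8; cv2.fillConvexPoly(r,np.int32(np.round(np.array([P[0][i],P[0][j],P[1][j],P[1][i]])*16)),1,shift=4)
            s+=np.mean(r!=m)*m.size/max(m.sum(),1)
        return s
    best=None
    for dy in (0,.2,-.2):
        p=np.array(x0)+[0,0,dy]
        r=minimize(cost,p,method="Nelder-Mead",options=dict(initial_simplex=p+np.array([[0,0,0],[.01,0,0],[0,.01,0],[0,0,.2]]),xatol=1e-5,fatol=1e-5))
        if best is None or r.fun<best.fun: best=r
    return best.x,best.fun
E
python3 - <<'E'
from fit import *
T=camera("top");S=camera("side")
f=lambda x,y,ox,oy,k=4:((x+.5)/k-.5+ox,(y+.5)/k-.5+oy)
kt=f(226,95,118,170);ks=f(156,42,170,140)
print("knob top@.171",atz(T,*kt,.171),atz(S,*ks,.171),"tri",tri(T,kt,S,ks))
pad=np.array([atz(T,*f(x,y,118,170),.125)[:2] for x,y in[(42,38),(158,43),(146,163),(27,155)]])
print("pad",pad.mean(0),[np.linalg.norm(pad[i]-pad[i-1]) for i in range(4)])
b=np.array([atz(T,*f(x,y,118,170),.010)[:2] for x,y in[(382,65),(363,240),(140,222)]])
print("base",(b[0]+b[2])/2,np.linalg.norm(b[0]-b[1]),np.linalg.norm(b[1]-b[2]))
# +y stand: from b1 to b2 ; +x stand
for v in (b[2]-b[1], pad[0]-pad[1],pad[3]-pad[2]): print("yaw of +y dir",np.degrees(np.arctan2(v[1],v[0])))
for v in (b[0]-b[1],pad[0]-pad[3],pad[1]-pad[2]): print("yaw +x",np.degrees(np.arctan2(v[1],v[0])))
p0=atz(T,*f(185,170,285,205,10),.016)
for cams in ([(T,(280,203,50,45))],[(S,(250,235,45,45))],[(T,(280,203,50,45)),(S,(250,235,45,45))]):
    print("cast",castfit(cams,[p0[0],p0[1],0.]))
E
```

```text
knob top@.171 [0.49806051 0.08038065 0.171     ] [0.49897825 0.07972355 0.171     ] tri (array([0.49859696, 0.08015822, 0.17079589]), np.float64(0.0011193693105352417))
pad [0.50604106 0.1689101 ] [np.float64(0.07095901584370401), np.float64(0.06964330946775801), np.float64(0.07261110340933938), np.float64(0.07043473241619148)]
base [0.49866002 0.08970882] 0.1186052779687673 0.14804172955693184
yaw of +y dir 84.65371531594495
yaw of +y dir 86.73449641249513
yaw of +y dir 85.38812473056552
yaw +x -5.478543964371679
yaw +x -3.7906778094147247
yaw +x -3.169571667865257
cast (array([ 0.44431773, -0.23034418, -0.27434473]), np.float64(0.08840873708543662))
cast (array([ 0.44589074, -0.22862232, -0.32875184]), np.float64(0.20750249907928658))
cast (array([ 0.44419616, -0.23032111, -0.28794185]), np.float64(0.30409699583072985))
```

Emit:
step_arm --motion '[{"jaw": 1, "turn": 0.1018}, {"jaw": 1, "turn": 0.1018}, {"jaw": 1, "turn": 0.1018}, {"jaw": 1, "turn": 0.1018}, {"jaw": 1, "turn": 0.1018}, {"jaw": 1, "turn": 0.1018}, {"jaw": 1, "turn": 0.1018}, {"jaw": 1, "turn": 0.1018}, {"jaw": 1, "turn": 0.1018}, {"jaw": 1, "turn": 0.1018}, {"jaw": 1, "turn": 0.1018}, {"jaw": 1, "turn": 0.1018}]' --force 30

```text
invalid input at $.motion[0]: expected keys jaw, offset, turn
```

```bash
cat >> h.py <<'E'
from scipy.spatial.transform import Rotation as Ro
def off(target):
    s=get_state(); R=Ro.from_euler("xyz",s["ee_rot"],degrees=True); return np.round(R.inv().apply(np.array(target)-s["tcp_pos"])*1e3,1)
E
python3 - <<'E'
from h import *
T=camera("top");S=camera("side")
k=1.5625
print("bigknob",tri(T,(172/k,487/k),S,(163/k,247/k)))
s=get_state();print(s["t"],s["tcp_pos"],s["ee_rot"],s["qpos"],s["ft_force"])
print(off([.55,.3,.24]),off([.4985,.080,.240]))
E
```

```text
bigknob (array([0.25066598, 0.18490186, 0.23228489]), np.float64(0.002596931683457549))
0.3 [0.26375591 0.56643296 0.23846473] [-1.79969457e+02  8.22057264e-04  1.55035123e+02] [-63.09313455  39.50088908 -11.14970719  89.70175382   9.01278039
  51.70955827 -12.32231806] [-0.79366315 -0.48911879  1.14655993]
[-372.  -120.7   -1.5] [-418.1 -341.9   -1.3]
```

Emit:
step_arm --motion '[{"jaw": 1, "offset": [0, 0, 0], "turn": 0.1018}, {"jaw": 1, "offset": [0, 0, 0], "turn": 0.1018}, {"jaw": 1, "offset": [0, 0, 0], "turn": 0.1018}, {"jaw": 1, "offset": [0, 0, 0], "turn": 0.1018}, {"jaw": 1, "offset": [0, 0, 0], "turn": 0.1018}, {"jaw": 1, "offset": [0, 0, 0], "turn": 0.1018}, {"jaw": 1, "offset": [0, 0, 0], "turn": 0.1018}, {"jaw": 1, "offset": [0, 0, 0], "turn": 0.1018}, {"jaw": 1, "offset": [0, 0, 0], "turn": 0.1018}, {"jaw": 1, "offset": [0, 0, 0], "turn": 0.1018}, {"jaw": 1, "offset": [0, 0, 0], "turn": 0.1018}, {"jaw": 1, "offset": [0, 0, 0], "turn": 0.1018}]' --force 30

```text
t: 1.5
tcp_pos: [0.2636, 0.5666, 0.2387]
ee_rot: [-180.0, 0.0, 84.8]
ft_force: [-1.5, 0.6, 0.4]
finger_gap: 0.0875
grasp_force: 0.0
```

```bash
python3 - <<'E'
from h import *
s=get_state();print(s["t"],s["tcp_pos"],s["ee_rot"],s["qpos"])
print(off([.53,.3,.24]))
E
```

```text
1.5 [0.26360269 0.56660411 0.23865041] [-1.79984819e+02  4.08474614e-03  8.48123862e+01] [-74.39174385  39.64933653   9.31783391  90.35898184  -7.69742651
  50.62818469 -67.47782598]
[-241.4  289.4   -1.4]
```

Emit:
step_arm --motion '[{"jaw": 1, "offset": [-20.1, 24.1, 0], "turn": 0}, {"jaw": 1, "offset": [-20.1, 24.1, 0], "turn": 0}, {"jaw": 1, "offset": [-20.1, 24.1, 0], "turn": 0}, {"jaw": 1, "offset": [-20.1, 24.1, 0], "turn": 0}, {"jaw": 1, "offset": [-20.1, 24.1, 0], "turn": 0}, {"jaw": 1, "offset": [-20.1, 24.1, 0], "turn": 0}, {"jaw": 1, "offset": [-20.1, 24.1, 0], "turn": 0}, {"jaw": 1, "offset": [-20.1, 24.1, 0], "turn": 0}, {"jaw": 1, "offset": [-20.1, 24.1, 0], "turn": 0}, {"jaw": 1, "offset": [-20.1, 24.1, 0], "turn": 0}, {"jaw": 1, "offset": [-20.1, 24.1, 0], "turn": 0}, {"jaw": 1, "offset": [-20.1, 24.1, 0], "turn": 0}]'

```text
t: 2.7
tcp_pos: [0.5318, 0.3005, 0.2387]
ee_rot: [-180.0, -0.0, 85.1]
ft_force: [-0.3, 0.8, 0.1]
finger_gap: 0.0882
grasp_force: 0.0
```

```bash
python3 - <<'E'
from h import *
s=get_state();print(s["t"],s["tcp_pos"],s["ee_rot"],s["qpos"])
print(off([.4985,.080,.24]))
E
```

```text
2.7 [0.53180435 0.30046193 0.23872445] [-1.79991984e+02 -1.45296818e-02  8.50504953e+01] [-37.35039815  38.35208757   6.33515542  92.84209611  -5.21956126
  49.09188754 -33.90073741]
[-222.5  -14.2   -1.3]
```

Emit:
step_arm --motion '[{"jaw": 1, "offset": [-22.2, -1.4, 0], "turn": 0}, {"jaw": 1, "offset": [-22.2, -1.4, 0], "turn": 0}, {"jaw": 1, "offset": [-22.2, -1.4, 0], "turn": 0}, {"jaw": 1, "offset": [-22.2, -1.4, 0], "turn": 0}, {"jaw": 1, "offset": [-22.2, -1.4, 0], "turn": 0}, {"jaw": 1, "offset": [-22.2, -1.4, 0], "turn": 0}, {"jaw": 1, "offset": [-22.2, -1.4, 0], "turn": 0}, {"jaw": 1, "offset": [-22.2, -1.4, 0], "turn": 0}, {"jaw": 1, "offset": [-22.2, -1.4, 0], "turn": 0}, {"jaw": 1, "offset": [-22.2, -1.4, 0], "turn": 0}, {"jaw": 1, "offset": [0, 0, 0], "turn": 0}, {"jaw": 1, "offset": [0, 0, 0], "turn": 0}]'

```text
t: 3.9
tcp_pos: [0.4981, 0.0818, 0.2388]
ee_rot: [180.0, -0.0, 85.0]
ft_force: [0.2, 0.1, -0.8]
finger_gap: 0.0881
grasp_force: 0.0
```

```bash
python3 - <<'E'
from h import *
s=get_state();print(s["t"],s["tcp_pos"],s["ee_rot"],s["qpos"])
print(off([.4985,.080,.131]))
c=snap("side","pics/s1.png");im=cv2.imread("pics/s1.png")[80:260,130:370];cv2.imwrite("pics/s1b.png",cv2.convertScaleAbs(cv2.resize(im,(800,600),interpolation=cv2.INTER_CUBIC),alpha=1.6))
E
```

```text
3.9 [0.49813883 0.08176278 0.238832  ] [ 1.79979823e+02 -4.51719918e-02  8.50122857e+01] [-17.40878711  30.54549328   4.488908   110.67645065  -3.69136617
  38.87966138 -15.65467693]
[ -1.8   0.5 107.8]
```

View pics/s1b.png

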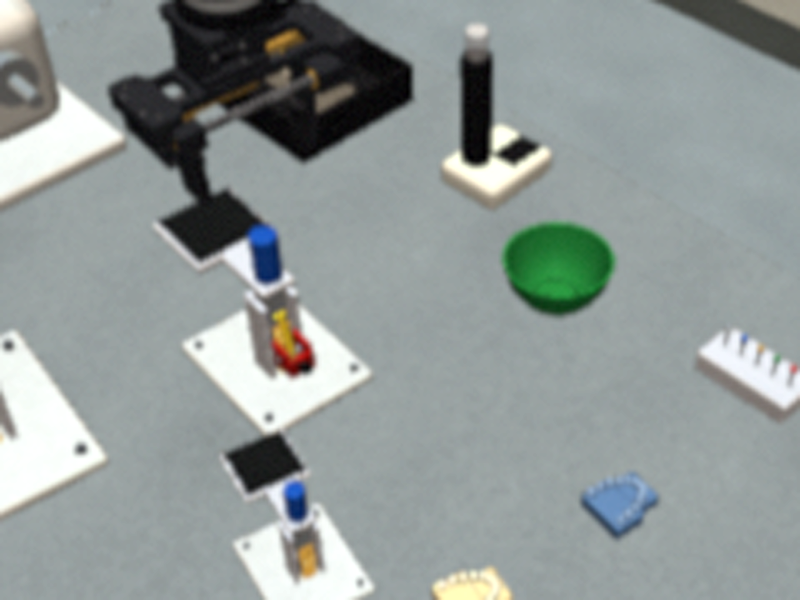

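The side crop shows the gripper straddling above the blue knob, which is at (264,240), with the fingers spread along the stand's x axis. Descend and close.

Emit:
step_arm --motion '[{"jaw": 1, "offset": [-1.8, 0.5, 12], "turn": 0}, {"jaw": 1, "offset": [0, 0, 12], "turn": 0}, {"jaw": 1, "offset": [0, 0, 12], "turn": 0}, {"jaw": 1, "offset": [0, 0, 12], "turn": 0}, {"jaw": 1, "offset": [0, 0, 12], "turn": 0}, {"jaw": 1, "offset": [0, 0, 12], "turn": 0}, {"jaw": 1, "offset": [0, 0, 12], "turn": 0}, {"jaw": 1, "offset": [0, 0, 9], "turn": 0}, {"jaw": 1, "offset": [0, 0, 8], "turn": 0}, {"jaw": 1, "offset": [0, 0, 6.5], "turn": 0}, {"jaw": 1, "offset": [0, 0, 0], "turn": 0}, {"jaw": 1, "offset": [0, 0, 0], "turn": 0}]'

```text
t: 5.15
tcp_pos: [0.4984, 0.0796, 0.1313]
ee_rot: [180.0, -0.0, 85.0]
ft_force: [-0.3, -0.7, -0.6]
finger_gap: 0.0881
grasp_force: 0.0
```

Emit:
step_arm --motion '[{"jaw": 0, "offset": [0, 0, 0], "turn": 0}, {"jaw": -0.2, "offset": [0, 0, 0], "turn": 0}, {"jaw": -0.3, "offset": [0, 0, 0], "turn": 0}, {"jaw": -0.3, "offset": [0, 0, 0], "turn": 0}, {"jaw": -0.35, "offset": [0, 0, 0], "turn": 0}, {"jaw": -0.35, "offset": [0, 0, 0], "turn": 0}]' --force 10

```text
t: 5.75
tcp_pos: [0.4983, 0.0795, 0.1313]
ee_rot: [180.0, -0.0, 85.0]
ft_force: [-0.2, 0.4, 0.8]
finger_gap: 0.0421
grasp_force: 0.0
```

Emit:
step_arm --motion '[{"jaw": -0.6, "offset": [0, 0, 0], "turn": 0}, {"jaw": -0.6, "offset": [0, 0, 0], "turn": 0}, {"jaw": -0.6, "offset": [0, 0, 0], "turn": 0}, {"jaw": -0.6, "offset": [0, 0, 0], "turn": 0}, {"jaw": -0.6, "offset": [0, 0, 0], "turn": 0}]' --force 10

```text
t: 6.25
tcp_pos: [0.4983, 0.0796, 0.1312]
ee_rot: [180.0, -0.0, 85.0]
ft_force: [0.4, -0.1, 0.2]
finger_gap: 0.0254
grasp_force: 10.0
```

Emit:
step_arm --motion '[{"jaw": -1, "offset": [0, 0, 0], "turn": 0}, {"jaw": -1, "offset": [0, 0, 0], "turn": 0}, {"jaw": -1, "offset": [0, 0, 0], "turn": 0}]' --force 40

```text
t: 6.55
tcp_pos: [0.4983, 0.0795, 0.1312]
ee_rot: [180.0, -0.0, 85.0]
ft_force: [0.8, 0.1, -0.9]
finger_gap: 0.0249
grasp_force: 40.0
```

Emit:
step_arm --motion '[{"jaw": -1, "offset": [0, 0, -1], "turn": 0}, {"jaw": -1, "offset": [0, 0, -1], "turn": 0}]'

```text
t: 6.75
tcp_pos: [0.4983, 0.0795, 0.133]
ee_rot: [-180.0, 0.0, 85.0]
ft_force: [1.6, -0.2, -4.9]
finger_gap: 0.0249
grasp_force: 40.0
```

Emit:
step_arm --motion '[{"jaw": -1, "offset": [0, 0, -1], "turn": 0}, {"jaw": -1, "offset": [0, 0, -1], "turn": 0}]'

```text
t: 6.95
tcp_pos: [0.4983, 0.0795, 0.1352]
ee_rot: [180.0, -0.0, 85.0]
ft_force: [1.2, 0.2, -3.4]
finger_gap: 0.025
grasp_force: 40.0
```

Emit:
step_arm --motion '[{"jaw": -1, "offset": [0, 0, -1], "turn": 0}, {"jaw": -1, "offset": [0, 0, 0], "turn": 0}]'

```text
t: 7.15
tcp_pos: [0.4983, 0.0795, 0.1364]
ee_rot: [180.0, -0.0, 85.0]
ft_force: [1.0, -0.0, -3.8]
finger_gap: 0.025
grasp_force: 40.0
```

Emit:
step_arm --motion '[{"jaw": -1, "offset": [0, 0, -1], "turn": 0}, {"jaw": -1, "offset": [0, 0, 0], "turn": 0}]'

```text
t: 7.35
tcp_pos: [0.4983, 0.0795, 0.1373]
ee_rot: [180.0, -0.0, 85.0]
ft_force: [1.1, 0.0, -4.4]
finger_gap: 0.0251
grasp_force: 40.0
```

Emit:
step_arm --motion '[{"jaw": -1, "offset": [0, 0, -1], "turn": 0}, {"jaw": -1, "offset": [0, 0, 0], "turn": 0}]'

```text
t: 7.55
tcp_pos: [0.4983, 0.0795, 0.1383]
ee_rot: [180.0, -0.0, 85.0]
ft_force: [1.6, -0.8, -4.2]
finger_gap: 0.025
grasp_force: 40.0
```

Emit:
step_arm --motion '[{"jaw": -1, "offset": [0, 0, -1], "turn": 0}, {"jaw": -1, "offset": [0, 0, 0], "turn": 0}]'

```text
t: 7.75
tcp_pos: [0.4983, 0.0795, 0.1393]
ee_rot: [180.0, -0.0, 85.0]
ft_force: [1.1, 0.2, -3.2]
finger_gap: 0.025
grasp_force: 40.0
```

Emit:
step_arm --motion '[{"jaw": -1, "offset": [0, 0, -1], "turn": 0}, {"jaw": -1, "offset": [0, 0, 0], "turn": 0}]'

```text
t: 7.95
tcp_pos: [0.4983, 0.0795, 0.1403]
ee_rot: [180.0, -0.0, 85.0]
ft_force: [1.0, -0.2, -4.1]
finger_gap: 0.0248
grasp_force: 40.0
```

Emit:
step_arm --motion '[{"jaw": -1, "offset": [0, 0, -1], "turn": 0}, {"jaw": -1, "offset": [0, 0, 0], "turn": 0}]'

```text
t: 8.15
tcp_pos: [0.4983, 0.0795, 0.1414]
ee_rot: [180.0, -0.0, 85.0]
ft_force: [1.1, -0.9, -3.3]
finger_gap: 0.0252
grasp_force: 40.0
```

Emit:
step_arm --motion '[{"jaw": -1, "offset": [0, 0, -1], "turn": 0}, {"jaw": -1, "offset": [0, 0, 0], "turn": 0}]'

```text
t: 8.35
tcp_pos: [0.4983, 0.0795, 0.1423]
ee_rot: [180.0, -0.0, 85.0]
ft_force: [0.8, 0.5, -3.4]
finger_gap: 0.0249
grasp_force: 40.0
```

Emit:
step_arm --motion '[{"jaw": -1, "offset": [0, 0, -1], "turn": 0}, {"jaw": -1, "offset": [0, 0, 0], "turn": 0}]'

```text
t: 8.55
tcp_pos: [0.4983, 0.0795, 0.1433]
ee_rot: [180.0, -0.0, 85.0]
ft_force: [1.5, 0.4, -4.2]
finger_gap: 0.0249
grasp_force: 40.0
```

Emit:
step_arm --motion '[{"jaw": -1, "offset": [0, 0, -1], "turn": 0}, {"jaw": -1, "offset": [0, 0, 0], "turn": 0}]'

```text
t: 8.75
tcp_pos: [0.4983, 0.0795, 0.1443]
ee_rot: [180.0, -0.0, 85.0]
ft_force: [1.4, 0.6, -3.1]
finger_gap: 0.0248
grasp_force: 40.0
```

Emit:
step_arm --motion '[{"jaw": -1, "offset": [0, 0, -1], "turn": 0}, {"jaw": -1, "offset": [0, 0, 0], "turn": 0}]'

```text
t: 8.95
tcp_pos: [0.4983, 0.0795, 0.1452]
ee_rot: [180.0, -0.0, 85.0]
ft_force: [2.1, 0.9, -6.2]
finger_gap: 0.0249
grasp_force: 40.0
```

Emit:
step_arm --motion '[{"jaw": -1, "offset": [0, 0, -1], "turn": 0}, {"jaw": -1, "offset": [0, 0, 0], "turn": 0}]'

```text
t: 9.15
tcp_pos: [0.4983, 0.0795, 0.1461]
ee_rot: [-180.0, -0.0, 85.0]
ft_force: [1.9, 1.5, -7.9]
finger_gap: 0.0249
grasp_force: 40.0
```

Emit:
step_arm --motion '[{"jaw": -1, "offset": [0, 0, -1], "turn": 0}, {"jaw": -1, "offset": [0, 0, 0], "turn": 0}]'

```text
t: 9.35
tcp_pos: [0.4983, 0.0795, 0.1472]
ee_rot: [-180.0, -0.0, 85.0]
ft_force: [2.9, 0.5, -9.1]
finger_gap: 0.0248
grasp_force: 40.0
```

Emit:
step_arm --motion '[{"jaw": -1, "offset": [0, 0, -1], "turn": 0}, {"jaw": -1, "offset": [0, 0, 0], "turn": 0}]'

```text
t: 9.55
tcp_pos: [0.4983, 0.0795, 0.1483]
ee_rot: [180.0, -0.0, 85.0]
ft_force: [2.4, 0.1, -8.8]
finger_gap: 0.0251
grasp_force: 40.0
```

Emit:
step_arm --motion '[{"jaw": -1, "offset": [0, 0, -1], "turn": 0}, {"jaw": -1, "offset": [0, 0, 0], "turn": 0}]'

```text
t: 9.75
tcp_pos: [0.4983, 0.0795, 0.1493]
ee_rot: [180.0, -0.0, 85.0]
ft_force: [2.8, -0.2, -9.7]
finger_gap: 0.0251
grasp_force: 40.0
```

Emit:
step_arm --motion '[{"jaw": -1, "offset": [0, 0, -1], "turn": 0}, {"jaw": -1, "offset": [0, 0, 0], "turn": 0}]'

```text
t: 9.95
tcp_pos: [0.4983, 0.0795, 0.1504]
ee_rot: [180.0, -0.0, 85.0]
ft_force: [3.2, -0.4, -7.6]
finger_gap: 0.0251
grasp_force: 40.0
```

Emit:
step_arm --motion '[{"jaw": -1, "offset": [0, 0, -1], "turn": 0}, {"jaw": -1, "offset": [0, 0, 0], "turn": 0}]'

```text
t: 10.15
tcp_pos: [0.4983, 0.0795, 0.1517]
ee_rot: [180.0, -0.0, 85.0]
ft_force: [1.3, -0.2, -3.2]
finger_gap: 0.0253
grasp_force: 40.0
```

Emit:
step_arm --motion '[{"jaw": -1, "offset": [0, 0, -1], "turn": 0}, {"jaw": -1, "offset": [0, 0, 0], "turn": 0}]'

```text
t: 10.35
tcp_pos: [0.4983, 0.0796, 0.1527]
ee_rot: [180.0, -0.0, 85.0]
ft_force: [1.1, -0.3, -1.2]
finger_gap: 0.025
grasp_force: 40.0
```

Emit:
step_arm --motion '[{"jaw": -1, "offset": [0, 0, -1], "turn": 0}, {"jaw": -1, "offset": [0, 0, 0], "turn": 0}]'

```text
t: 10.55
tcp_pos: [0.4983, 0.0795, 0.1535]
ee_rot: [180.0, -0.0, 85.0]
ft_force: [1.1, 0.4, -3.5]
finger_gap: 0.0249
grasp_force: 40.0
```

Emit:
step_arm --motion '[{"jaw": -1, "offset": [0, 0, -1], "turn": 0}, {"jaw": -1, "offset": [0, 0, 0], "turn": 0}]'

```text
t: 10.75
tcp_pos: [0.4983, 0.0795, 0.1543]
ee_rot: [180.0, -0.0, 85.0]
ft_force: [1.6, -0.3, -3.4]
finger_gap: 0.0247
grasp_force: 40.0
```

Emit:
step_arm --motion '[{"jaw": -1, "offset": [0, 0, -1], "turn": 0}, {"jaw": -1, "offset": [0, 0, 0], "turn": 0}]'

```text
t: 10.95
tcp_pos: [0.4983, 0.0795, 0.1551]
ee_rot: [-180.0, 0.0, 85.0]
ft_force: [2.4, 0.0, -6.0]
finger_gap: 0.0248
grasp_force: 40.0
```

Emit:
step_arm --motion '[{"jaw": -1, "offset": [0, 0, -1], "turn": 0}, {"jaw": -1, "offset": [0, 0, -1], "turn": 0}, {"jaw": -1, "offset": [0, 0, -1], "turn": 0}]'

```text
t: 11.25
tcp_pos: [0.4983, 0.0795, 0.158]
ee_rot: [-180.0, 0.0, 85.0]
ft_force: [3.6, -0.4, -11.6]
finger_gap: 0.0254
grasp_force: 40.0
```

Emit:
step_arm --motion '[{"jaw": -1, "offset": [0, 0, -1], "turn": 0}, {"jaw": -1, "offset": [0, 0, 0], "turn": 0}]'

```text
t: 11.45
tcp_pos: [0.4983, 0.0796, 0.1592]
ee_rot: [-180.0, -0.0, 85.0]
ft_force: [4.4, -0.4, -10.6]
finger_gap: 0.0251
grasp_force: 40.0
```

Emit:
step_arm --motion '[{"jaw": -1, "offset": [0, 0, -1], "turn": 0}, {"jaw": -1, "offset": [0, 0, 0], "turn": 0}]'

```text
t: 11.65
tcp_pos: [0.4983, 0.0795, 0.1605]
ee_rot: [180.0, -0.0, 85.0]
ft_force: [2.9, 0.0, -6.8]
finger_gap: 0.0254
grasp_force: 40.0
```

Emit:
step_arm --motion '[{"jaw": -1, "offset": [0, 0, -1], "turn": 0}, {"jaw": -1, "offset": [0, 0, 0], "turn": 0}]'

```text
t: 11.85
tcp_pos: [0.4983, 0.0795, 0.1617]
ee_rot: [180.0, -0.0, 85.0]
ft_force: [1.6, -0.4, -3.7]
finger_gap: 0.0251
grasp_force: 40.0
```

Emit:
step_arm --motion '[{"jaw": -1, "offset": [0, 0, -1], "turn": 0}, {"jaw": -1, "offset": [0, 0, 0], "turn": 0}]'

```text
t: 12.05
tcp_pos: [0.4983, 0.0795, 0.1627]
ee_rot: [180.0, -0.0, 85.0]
ft_force: [2.2, 0.2, -1.2]
finger_gap: 0.025
grasp_force: 40.0
```

Emit:
step_arm --motion '[{"jaw": -1, "offset": [0, 0, -1], "turn": 0}, {"jaw": -1, "offset": [0, 0, 0], "turn": 0}]'

```text
t: 12.25
tcp_pos: [0.4983, 0.0795, 0.1634]
ee_rot: [180.0, -0.0, 85.0]
ft_force: [0.9, 0.0, -4.8]
finger_gap: 0.0253
grasp_force: 40.0
```

Emit:
step_arm --motion '[{"jaw": -1, "offset": [0, 0, -1], "turn": 0}, {"jaw": -1, "offset": [0, 0, -1], "turn": 0}, {"jaw": -1, "offset": [0, 0, -1], "turn": 0}, {"jaw": -1, "offset": [0, 0, -1], "turn": 0}]'

```text
t: 12.65
tcp_pos: [0.4983, 0.0795, 0.1669]
ee_rot: [-180.0, 0.0, 85.0]
ft_force: [3.7, 0.7, -10.6]
finger_gap: 0.025
grasp_force: 40.0
```

Emit:
step_arm --motion '[{"jaw": -1, "offset": [0, 0, -1], "turn": 0}, {"jaw": -1, "offset": [0, 0, 0], "turn": 0}]'

```text
t: 12.85
tcp_pos: [0.4983, 0.0796, 0.1681]
ee_rot: [-180.0, -0.0, 85.0]
ft_force: [3.1, 0.7, -9.8]
finger_gap: 0.0251
grasp_force: 40.0
```

Emit:
step_arm --motion '[{"jaw": -1, "offset": [0, 0, -1], "turn": 0}, {"jaw": -1, "offset": [0, 0, 0], "turn": 0}]'

```text
t: 13.05
tcp_pos: [0.4983, 0.0795, 0.1692]
ee_rot: [-180.0, -0.0, 85.0]
ft_force: [4.4, 0.1, -10.3]
finger_gap: 0.0251
grasp_force: 40.0
```

Emit:
step_arm --motion '[{"jaw": -1, "offset": [0, 0, -1], "turn": 0}, {"jaw": -1, "offset": [0, 0, 0], "turn": 0}]'

```text
t: 13.25
tcp_pos: [0.4983, 0.0795, 0.1705]
ee_rot: [180.0, -0.0, 85.0]
ft_force: [2.6, 0.3, -8.3]
finger_gap: 0.0253
grasp_force: 40.0
```

Emit:
step_arm --motion '[{"jaw": -1, "offset": [0, 0, -1], "turn": 0}, {"jaw": -1, "offset": [0, 0, 0], "turn": 0}]'

```text
t: 13.45
tcp_pos: [0.4983, 0.0796, 0.1717]
ee_rot: [180.0, -0.0, 85.0]
ft_force: [2.3, 0.5, -3.2]
finger_gap: 0.0247
grasp_force: 40.0
```

Emit:
step_arm --motion '[{"jaw": -1, "offset": [0, 0, -1], "turn": 0}, {"jaw": -1, "offset": [0, 0, 0], "turn": 0}]'

```text
t: 13.65
tcp_pos: [0.4983, 0.0796, 0.1727]
ee_rot: [180.0, -0.0, 85.0]
ft_force: [1.5, -0.0, -0.5]
finger_gap: 0.0245
grasp_force: 40.0
```

Emit:
step_arm --motion '[{"jaw": -1, "offset": [0, 0, -1], "turn": 0}, {"jaw": -1, "offset": [0, 0, 0], "turn": 0}]'

```text
t: 13.85
tcp_pos: [0.4983, 0.0795, 0.1734]
ee_rot: [180.0, -0.0, 85.0]
ft_force: [3.0, -0.1, -3.2]
finger_gap: 0.0253
grasp_force: 40.0
```

Three clicks counted, the last ending at z ≈ 0.1725. The fourth should end at about 0.1825 and the fifth starts to fall near 0.190.

Emit:
step_arm --motion '[{"jaw": -1, "offset": [0, 0, -1], "turn": 0}, {"jaw": -1, "offset": [0, 0, -1], "turn": 0}, {"jaw": -1, "offset": [0, 0, -1], "turn": 0}, {"jaw": -1, "offset": [0, 0, -1], "turn": 0}]'

```text
t: 14.25
tcp_pos: [0.4983, 0.0795, 0.1769]
ee_rot: [-180.0, 0.0, 85.0]
ft_force: [3.5, -0.1, -11.1]
finger_gap: 0.0249
grasp_force: 40.0
```

Emit:
step_arm --motion '[{"jaw": -1, "offset": [0, 0, -1], "turn": 0}, {"jaw": -1, "offset": [0, 0, 0], "turn": 0}]'

```text
t: 14.45
tcp_pos: [0.4983, 0.0795, 0.1781]
ee_rot: [-180.0, -0.0, 85.0]
ft_force: [3.4, -0.2, -9.3]
finger_gap: 0.0253
grasp_force: 40.0
```

Emit:
step_arm --motion '[{"jaw": -1, "offset": [0, 0, -1], "turn": 0}, {"jaw": -1, "offset": [0, 0, 0], "turn": 0}]'

```text
t: 14.65
tcp_pos: [0.4983, 0.0795, 0.1792]
ee_rot: [-180.0, -0.0, 85.0]
ft_force: [3.4, 1.4, -9.5]
finger_gap: 0.0249
grasp_force: 40.0
```

Emit:
step_arm --motion '[{"jaw": -1, "offset": [0, 0, -1], "turn": 0}, {"jaw": -1, "offset": [0, 0, 0], "turn": 0}]'

```text
t: 14.85
tcp_pos: [0.4983, 0.0795, 0.1805]
ee_rot: [180.0, -0.0, 85.0]
ft_force: [3.0, -0.5, -6.6]
finger_gap: 0.025
grasp_force: 40.0
```

Emit:
step_arm --motion '[{"jaw": -1, "offset": [0, 0, -1], "turn": 0}, {"jaw": -1, "offset": [0, 0, 0], "turn": 0}]'

```text
t: 15.05
tcp_pos: [0.4983, 0.0795, 0.1817]
ee_rot: [180.0, -0.0, 85.0]
ft_force: [2.1, 0.9, -3.6]
finger_gap: 0.0248
grasp_force: 40.0
```

Emit:
step_arm --motion '[{"jaw": -1, "offset": [0, 0, -1], "turn": 0}, {"jaw": -1, "offset": [0, 0, 0], "turn": 0}]'

```text
t: 15.25
tcp_pos: [0.4983, 0.0795, 0.1827]
ee_rot: [180.0, -0.0, 85.0]
ft_force: [1.7, 0.5, -1.9]
finger_gap: 0.0253
grasp_force: 40.0
```

Emit:
step_arm --motion '[{"jaw": -1, "offset": [0, 0, -1], "turn": 0}, {"jaw": -1, "offset": [0, 0, 0], "turn": 0}]'

```text
t: 15.45
tcp_pos: [0.4983, 0.0795, 0.1834]
ee_rot: [180.0, -0.0, 85.0]
ft_force: [2.5, -0.1, -3.1]
finger_gap: 0.0251
grasp_force: 40.0
```

Emit:
step_arm --motion '[{"jaw": -1, "offset": [0, 0, 0.4], "turn": 0}, {"jaw": -1, "offset": [0, 0, 0], "turn": 0}]'

```text
t: 15.65
tcp_pos: [0.4983, 0.0795, 0.1828]
ee_rot: [180.0, -0.0, 85.0]
ft_force: [3.2, 0.3, -3.3]
finger_gap: 0.025
grasp_force: 40.0
```

Emit:
step_arm --motion '[{"jaw": -1, "offset": [0, 0, 0.4], "turn": 0}, {"jaw": -1, "offset": [0, 0, 0], "turn": 0}]'

```text
t: 15.85
tcp_pos: [0.4983, 0.0795, 0.1826]
ee_rot: [180.0, -0.0, 85.0]
ft_force: [1.5, -0.5, 0.3]
finger_gap: 0.0249
grasp_force: 40.0
```

Emit:
step_arm --motion '[{"jaw": -1, "offset": [0, 0, 0.4], "turn": 0}, {"jaw": -1, "offset": [0, 0, 0], "turn": 0}]'

```text
t: 16.05
tcp_pos: [0.4983, 0.0795, 0.1824]
ee_rot: [180.0, -0.0, 85.0]
ft_force: [0.0, 0.8, 5.4]
finger_gap: 0.0249
grasp_force: 40.0
```

Emit:
step_arm --motion '[{"jaw": -1, "offset": [0, 0, -0.3], "turn": 0}, {"jaw": -1, "offset": [0, 0, 0], "turn": 0}]'

```text
t: 16.25
tcp_pos: [0.4983, 0.0795, 0.1825]
ee_rot: [180.0, -0.0, 85.0]
ft_force: [0.6, -0.1, 3.6]
finger_gap: 0.0248
grasp_force: 40.0
```

Emit:
step_arm --motion '[{"jaw": 0, "offset": [0, 0, 0], "turn": 0}, {"jaw": 0.3, "offset": [0, 0, 0], "turn": 0}, {"jaw": 0.6, "offset": [0, 0, 0], "turn": 0}, {"jaw": 0.8, "offset": [0, 0, 0], "turn": 0}, {"jaw": 0.8, "offset": [0, 0, 0], "turn": 0}, {"jaw": 0.8, "offset": [0, 0, 0], "turn": 0}]'

```text
t: 16.85
tcp_pos: [0.4982, 0.0795, 0.1823]
ee_rot: [-180.0, -0.0, 85.0]
ft_force: [0.9, -0.8, 0.2]
finger_gap: 0.071
grasp_force: 0.0
```

```bash
python3 - <<'E'
from h import *
s=get_state();print(s["t"],s["tcp_pos"],s["finger_gap"],s["qpos"])
E
```

```text
16.85 [0.4981938  0.07952127 0.18225172] 0.0710027073636482 [-16.5645024   35.64683978   3.61577044 114.07909638  -4.17592387
  30.40468023 -14.98100607]
```

Emit:
step_arm --motion '[{"jaw": 0.8, "offset": [0, 0, -10], "turn": 0}, {"jaw": 0.8, "offset": [0, 0, -20], "turn": 0}, {"jaw": 0.8, "offset": [0, 0, -20], "turn": 0}, {"jaw": 0.8, "offset": [0, 0, -20], "turn": 0}, {"jaw": 0.8, "offset": [0, 0, -20], "turn": 0}, {"jaw": 0.8, "offset": [0, 0, -10], "turn": 0}]'

```text
t: 17.45
tcp_pos: [0.499, 0.0796, 0.2845]
ee_rot: [179.8, -0.1, 85.0]
ft_force: [-0.2, -1.1, -0.5]
finger_gap: 0.0793
grasp_force: 0.0
```

```bash
python3 - <<'E'
from h import *
T=camera("top");S=camera("side");k=1.5625
print(get_state()["t"],get_state()["tcp_pos"])
print("small knob",tri(T,(408/k,396/k),S,(341.5/k,357/k)))
for u,v in[(437,379),(428,427),(368,415)]: print("small base",atz(T,u/k,v/k,.007))
for u,v in[(388,372),(355,368),(380,407)]: print("small tray",atz(T,u/k,v/k,.09))
print("blue",atz(T,483/k,261/k,.01))
g=np.array([.4328,-.2270]);d=np.array([np.cos(np.radians(74)),np.sin(np.radians(74))]);print(g+.0935*d,g-.0935*d)
E
```

```text
17.55 [0.49907897 0.07965732 0.28381371]
small knob (array([ 0.36565251, -0.11462788,  0.10882158]), np.float64(0.001692418132472002))
small base [ 0.39667776 -0.16552848  0.007     ]
small base [ 0.31823258 -0.14848876  0.007     ]
small base [ 0.33894058 -0.04947373  0.007     ]
small tray [ 0.40259037 -0.08439601  0.09      ]
small tray [ 0.40939525 -0.03351294  0.09      ]
small tray [ 0.34973573 -0.07169322  0.09      ]
blue [ 0.60022336 -0.25145974  0.01      ]
[ 0.45857209 -0.13712203] [ 0.40702791 -0.31687797]
```

Emit:
step_arm --motion '[{"jaw": 0.5, "offset": [0, 0, 0], "turn": -0.1149}, {"jaw": 0.5, "offset": [0, 0, 0], "turn": -0.1149}, {"jaw": 0.5, "offset": [0, 0, 0], "turn": -0.1149}, {"jaw": 0.5, "offset": [0, 0, 0], "turn": -0.1149}, {"jaw": 0.5, "offset": [0, 0, 0], "turn": -0.1149}, {"jaw": 0.5, "offset": [0, 0, 0], "turn": -0.1149}, {"jaw": 0.5, "offset": [0, 0, 0], "turn": -0.1149}, {"jaw": 0.5, "offset": [0, 0, 0], "turn": -0.1149}, {"jaw": 0.5, "offset": [0, 0, 0], "turn": -0.1149}, {"jaw": 0.5, "offset": [0, 0, 0], "turn": -0.1149}, {"jaw": 0.5, "offset": [0, 0, 0], "turn": -0.1149}, {"jaw": 0.5, "offset": [0, 0, 0], "turn": -0.1149}]'

```text
t: 18.75
tcp_pos: [0.4976, 0.0793, 0.2813]
ee_rot: [-180.0, -0.1, 164.3]
ft_force: [0.5, 0.5, 0.5]
finger_gap: 0.066
grasp_force: 0.0
```

```bash
python3 - <<'E'
from fit import *
s=get_state();print(s["t"],s["tcp_pos"],s["ee_rot"],s["qpos"])
T=camera("top");S=camera("side")
print(castfit([(T,(280,203,50,45))],[.444,-.23,-.28]))
print(off([.4328,-.2270,.20]))
E
```

```text
18.75 [0.49759864 0.07932937 0.28128898] [-1.79958345e+02 -1.12609936e-01  1.64313480e+02] [ -2.43467692  27.76102255 -18.14892722 106.78081655  11.34120628
  47.32690876  47.94438192]
(array([ 0.444552  , -0.23025075, -0.28393458]), np.float64(0.09011779175930744))
[ -22.  -312.2   81.4]
```

Emit:
step_arm --motion '[{"jaw": 0.5, "offset": [-1.8, -26, 0], "turn": 0}, {"jaw": 0.5, "offset": [-1.8, -26, 0], "turn": 0}, {"jaw": 0.5, "offset": [-1.8, -26, 0], "turn": 0}, {"jaw": 0.5, "offset": [-1.8, -26, 0], "turn": 0}, {"jaw": 0.5, "offset": [-1.8, -26, 0], "turn": 0}, {"jaw": 0.5, "offset": [-1.8, -26, 10], "turn": 0}, {"jaw": 0.5, "offset": [-1.8, -26, 10], "turn": 0}, {"jaw": 0.5, "offset": [-1.8, -26, 10], "turn": 0}, {"jaw": 0.5, "offset": [-1.8, -26, 10], "turn": 0}, {"jaw": 0.5, "offset": [-1.8, -26, 10], "turn": 0}, {"jaw": 0.5, "offset": [-1.8, -26, 10], "turn": 0}, {"jaw": 0.5, "offset": [-1.8, -26, 10], "turn": 0}]'

```text
t: 20.05
tcp_pos: [0.4326, -0.2272, 0.2114]
ee_rot: [180.0, -0.1, 163.9]
ft_force: [0.0, 1.0, -0.6]
finger_gap: 0.0662
grasp_force: 0.0
```

Emit:
step_arm --motion '[{"jaw": 0.5, "offset": [0, 0, 0], "turn": 0}, {"jaw": 0.5, "offset": [0, 0, 0], "turn": 0}]'

```text
t: 20.25
tcp_pos: [0.4329, -0.2263, 0.2118]
ee_rot: [180.0, -0.1, 163.9]
ft_force: [0.1, 0.6, 0.5]
finger_gap: 0.0661
grasp_force: 0.0
```

```bash
python3 - <<'E'
from h import *
s=get_state();print(s["t"],s["tcp_pos"],s["ee_rot"],s["qpos"],s["finger_gap"])
print(off([.433,-.2270,.004]))
c=snap("side","pics/s2.png");im=cv2.imread("pics/s2.png")[120:300,190:430];cv2.imwrite("pics/s2b.png",cv2.convertScaleAbs(cv2.resize(im,(800,600),interpolation=cv2.INTER_CUBIC),alpha=1.6))
E
```

```text
20.25 [ 0.43285798 -0.22630166  0.21176397] [ 1.79964880e+02 -6.87419871e-02  1.63867523e+02] [ 32.90295591  32.35592246 -16.62683585 114.26352464  15.22965849
  35.51038995  80.10599842] 0.06610104468326056
[ -0.6  -0.8 207.8]
```

View pics/s2b.png

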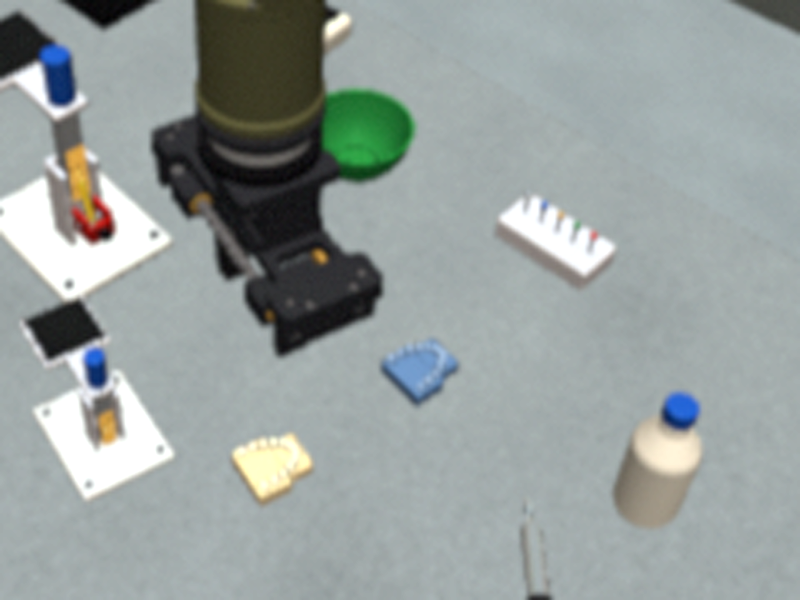

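The side crop shows the raised column resting with its knob at (58,75), the gripper above the cream cast at (270,465), and room clear of the small stand and the blue cast.

Emit:
step_arm --motion '[{"jaw": 0.5, "offset": [-0.6, -0.8, 15], "turn": 0}, {"jaw": 0.5, "offset": [0, 0, 20], "turn": 0}, {"jaw": 0.5, "offset": [0, 0, 20], "turn": 0}, {"jaw": 0.5, "offset": [0, 0, 20], "turn": 0}, {"jaw": 0.5, "offset": [0, 0, 20], "turn": 0}, {"jaw": 0.5, "offset": [0, 0, 20], "turn": 0}, {"jaw": 0.5, "offset": [0, 0, 20], "turn": 0}, {"jaw": 0.5, "offset": [0, 0, 15], "turn": 0}, {"jaw": 0.5, "offset": [0, 0, 10], "turn": 0}, {"jaw": 0.5, "offset": [0, 0, 10], "turn": 0}, {"jaw": 0.5, "offset": [0, 0, 0], "turn": 0}, {"jaw": 0.5, "offset": [0, 0, 0], "turn": 0}]'

```text
t: 21.5
tcp_pos: [0.4339, -0.2271, 0.0426]
ee_rot: [180.0, 0.0, 164.1]
ft_force: [0.1, 0.1, -0.9]
finger_gap: 0.066
grasp_force: 0.0
```

```bash
python3 - <<'E'
from h import *
s=get_state();print(s["t"],s["tcp_pos"],s["ee_rot"],s["qpos"],s["ft_force"])
print(off([.433,-.2270,.004]))
c=snap("side","pics/s3.png");im=cv2.imread("pics/s3.png")[200:300,220:353];cv2.imwrite("pics/s3b.png",cv2.convertScaleAbs(cv2.resize(im,(800,600),interpolation=cv2.INTER_CUBIC),alpha=1.8))
E
```

```text
21.5 [ 0.43389457 -0.22713979  0.04255107] [1.79994022e+02 2.15143032e-02 1.64051039e+02] [ 25.51607792  49.93174537  -5.36317299 120.51857035  23.11401481
  10.47732145  73.34219739] [ 0.06205599  0.07005371 -0.9465245 ]
[ 0.9 -0.1 38.6]
```

View pics/s3b.png

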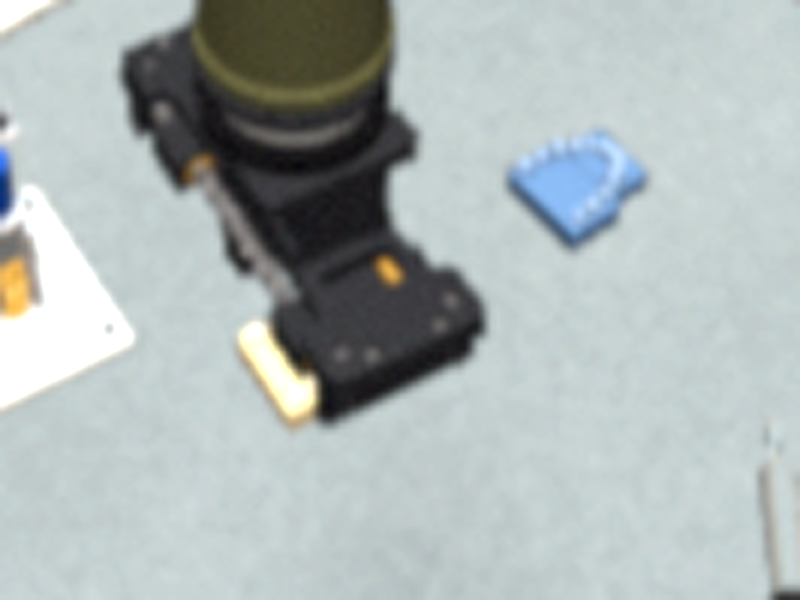

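The gripper hangs right over the cast's rear half, at about (280,370). Joint 6 is at 10.5° and near its lower end, so go down in stages.

Emit:
step_arm --motion '[{"jaw": 0.5, "offset": [0.9, 0, 7], "turn": 0}, {"jaw": 0.5, "offset": [0, 0, 7], "turn": 0}, {"jaw": 0.5, "offset": [0, 0, 6], "turn": 0}, {"jaw": 0.5, "offset": [0, 0, 0], "turn": 0}, {"jaw": 0.5, "offset": [0, 0, 0], "turn": 0}]'

```text
t: 22.05
tcp_pos: [0.4326, -0.227, 0.022]
ee_rot: [180.0, -0.0, 164.0]
ft_force: [0.4, 0.4, -1.3]
finger_gap: 0.066
grasp_force: 0.0
```

```bash
python3 - <<'E'
from h import *
s=get_state();print(s["t"],s["tcp_pos"],s["ee_rot"],s["qpos"],s["ft_force"])
print(off([.433,-.2270,.005]))
E
```

```text
22.05 [ 0.43259034 -0.22699558  0.02201236] [ 1.79995876e+02 -3.26694650e-02  1.64042189e+02] [ 24.61768532  52.31849121  -3.83295964 120.80596092  23.57986046
   7.59853703  72.91781382] [ 0.37813735  0.38246064 -1.27887111]
[-0.4  0.1 17. ]
```

Emit:
step_arm --motion '[{"jaw": 0.5, "offset": [0, 0, 6], "turn": 0}, {"jaw": 0.5, "offset": [0, 0, 6], "turn": 0}, {"jaw": 0.5, "offset": [0, 0, 4], "turn": 0}, {"jaw": 0.5, "offset": [0, 0, 0], "turn": 0}, {"jaw": 0.5, "offset": [0, 0, 0], "turn": 0}]'

```text
t: 22.55
tcp_pos: [0.4326, -0.227, 0.0061]
ee_rot: [180.0, -0.0, 164.0]
ft_force: [0.4, -0.7, 0.0]
finger_gap: 0.066
grasp_force: 0.0
```

Emit:
step_arm --motion '[{"jaw": 0.2, "offset": [0, 0, 0], "turn": 0}, {"jaw": 0.15, "offset": [0, 0, 0], "turn": 0}, {"jaw": 0.1, "offset": [0, 0, 0], "turn": 0}, {"jaw": 0, "offset": [0, 0, 0], "turn": 0}, {"jaw": 0, "offset": [0, 0, 0], "turn": 0}, {"jaw": 0, "offset": [0, 0, 0], "turn": 0}]' --force 8

```text
t: 23.15
tcp_pos: [0.4329, -0.227, 0.0064]
ee_rot: [180.0, 0.0, 164.0]
ft_force: [-0.7, 0.0, 2.2]
finger_gap: 0.0481
grasp_force: 8.0
```

```bash
python3 - <<'E'
from h import *
s=get_state();print(s["t"],s["tcp_pos"],s["ee_rot"],s["qpos"],s["ft_force"],s["finger_gap"],s["grasp_force"])
E
```

```text
23.15 [ 0.4328858  -0.22699285  0.00643557] [1.79989554e+02 1.82106386e-02 1.64046433e+02] [ 23.96720598  54.16513855  -2.7743937  120.809054    23.96440338
   5.51346818  72.52325206] [-0.74345417  0.0437291   2.22860294] 0.04810441561113168 7.974033504724503
```

Emit:
step_arm --motion '[{"jaw": -0.2, "offset": [0, 0, 0], "turn": 0}, {"jaw": -0.2, "offset": [0, 0, -5], "turn": 0}, {"jaw": -0.2, "offset": [0, 0, -15], "turn": 0}, {"jaw": -0.2, "offset": [0, 0, -25], "turn": 0}, {"jaw": -0.2, "offset": [0, 0, -30], "turn": 0}, {"jaw": -0.2, "offset": [0, 0, -30], "turn": 0}, {"jaw": -0.2, "offset": [0, 0, -30], "turn": 0}, {"jaw": -0.2, "offset": [0, 0, -30], "turn": 0}, {"jaw": -0.2, "offset": [0, 0, -30], "turn": 0}, {"jaw": -0.2, "offset": [0, 0, -30], "turn": 0}, {"jaw": -0.2, "offset": [0, 0, -25], "turn": 0}, {"jaw": -0.2, "offset": [0, 0, -10], "turn": 0}]' --force 15

```text
t: 24.35
tcp_pos: [0.4331, -0.2275, 0.2684]
ee_rot: [-180.0, 0.2, 164.0]
ft_force: [0.6, 0.0, -1.0]
finger_gap: 0.0479
grasp_force: 15.0
```

Emit:
step_arm --motion '[{"jaw": -0.2, "offset": [0, 0, 0], "turn": 0.1149}, {"jaw": -0.2, "offset": [0, 0, 0], "turn": 0.1149}, {"jaw": -0.2, "offset": [0, 0, 0], "turn": 0.1149}, {"jaw": -0.2, "offset": [0, 0, 0], "turn": 0.1149}, {"jaw": -0.2, "offset": [0, 0, 0], "turn": 0.1149}, {"jaw": -0.2, "offset": [0, 0, 0], "turn": 0.1149}, {"jaw": -0.2, "offset": [0, 0, 0], "turn": 0.1149}, {"jaw": -0.2, "offset": [0, 0, 0], "turn": 0.1149}, {"jaw": -0.2, "offset": [0, 0, 0], "turn": 0.1149}, {"jaw": -0.2, "offset": [0, 0, 0], "turn": 0.1149}, {"jaw": -0.2, "offset": [0, 0, 0], "turn": 0.1149}, {"jaw": -0.2, "offset": [0, 0, 0], "turn": 0.1149}]'

```text
t: 25.55
tcp_pos: [0.4318, -0.2268, 0.2654]
ee_rot: [-179.9, -0.0, 84.8]
ft_force: [-0.2, 0.3, -1.4]
finger_gap: 0.0474
grasp_force: 15.0
```

```bash
python3 - <<'E'
from h import *
s=get_state();print(s["t"],s["tcp_pos"],s["ee_rot"],s["qpos"],s["finger_gap"],s["grasp_force"])
print(off([.5071,.1812,.268]))
E
```

```text
25.55 [ 0.43182215 -0.22680989  0.26536223] [-1.79861349e+02 -2.53405154e-02  8.47607713e+01] [ 19.82202824  27.16479455   3.72683034 111.236511    -2.523257
  41.81533731  19.78479815] 0.047427059140215444 14.957825392484665
[413.2  37.7  -2.5]
```

Emit:
step_arm --motion '[{"jaw": -0.2, "offset": [12, 1, -1], "turn": 0}, {"jaw": -0.2, "offset": [24, 2.2, -1], "turn": 0}, {"jaw": -0.2, "offset": [24, 2.2, -1], "turn": 0}, {"jaw": -0.2, "offset": [24, 2.2, 0], "turn": 0}, {"jaw": -0.2, "offset": [24, 2.2, 0], "turn": 0}, {"jaw": -0.2, "offset": [24, 2.2, 0], "turn": 0}, {"jaw": -0.2, "offset": [24, 2.2, 0], "turn": 0}, {"jaw": -0.2, "offset": [24, 2.2, 0], "turn": 0}, {"jaw": -0.2, "offset": [24, 2.2, 0], "turn": 0}, {"jaw": -0.2, "offset": [24, 2.2, 0], "turn": 0}, {"jaw": -0.2, "offset": [24, 2.2, 0], "turn": 0}, {"jaw": -0.2, "offset": [24, 2.2, 0], "turn": 0}]'

```text
t: 26.75
tcp_pos: [0.4809, 0.0476, 0.2688]
ee_rot: [-179.9, 0.0, 85.3]
ft_force: [0.1, -0.5, -0.6]
finger_gap: 0.0475
grasp_force: 15.0
```

Emit:
step_arm --motion '[{"jaw": -0.2, "offset": [24, 2.2, 0], "turn": 0}, {"jaw": -0.2, "offset": [24, 2.2, 0], "turn": 0}, {"jaw": -0.2, "offset": [24, 2.2, 0], "turn": 0}, {"jaw": -0.2, "offset": [24, 2.2, 0], "turn": 0}, {"jaw": -0.2, "offset": [24, 2.2, 0], "turn": 0}, {"jaw": -0.2, "offset": [16, 1, 0], "turn": 0}, {"jaw": -0.2, "offset": [0, 0, 0], "turn": 0}, {"jaw": -0.2, "offset": [0, 0, 0], "turn": 0}]'

```text
t: 27.55
tcp_pos: [0.5048, 0.1793, 0.269]
ee_rot: [-179.9, 0.1, 85.1]
ft_force: [0.9, -0.7, -0.7]
finger_gap: 0.0477
grasp_force: 15.0
```

```bash
python3 - <<'E'
from h import *
s=get_state();print(s["t"],s["tcp_pos"],s["ee_rot"],s["qpos"],s["finger_gap"],s["ft_force"])
print(off([.5071,.1812,.183]))
c=snap("side","pics/s4.png");im=cv2.imread("pics/s4.png")[80:230,120:320];cv2.imwrite("pics/s4b.png",cv2.convertScaleAbs(cv2.resize(im,(800,600),interpolation=cv2.INTER_CUBIC),alpha=1.8))
E
```

```text
27.55 [0.50484499 0.17934609 0.26897433] [-1.79946323e+02  7.77959301e-02  8.50864400e+01] [-27.71863573  30.48539793   5.11653418 103.45936508  -3.52854475
  46.29362418 -25.77651889] 0.04766410203822294 [ 0.91407588 -0.71922875 -0.7173655 ]
[ 2.2  2.2 86. ]
```

View pics/s4b.png

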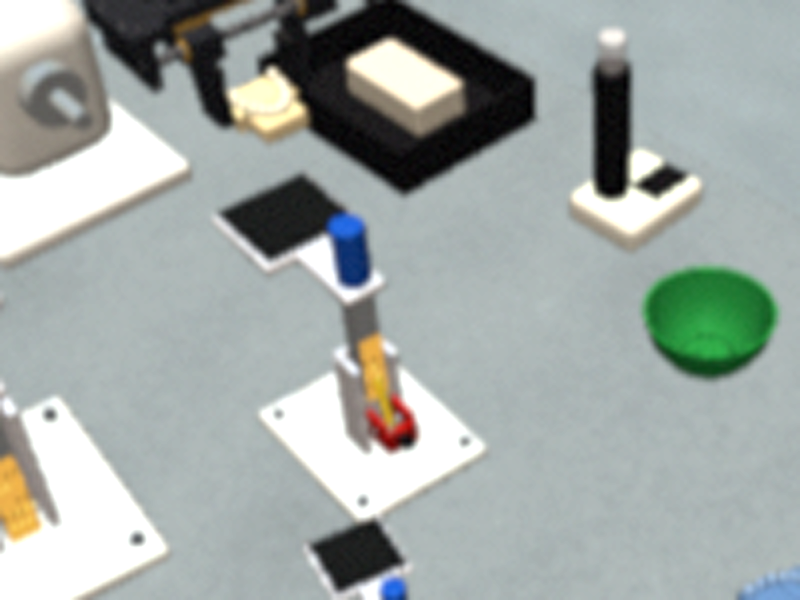

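The cream cast hangs level in the gripper at (268,105), above and beside the pad at (280,215). The column rests on its pawl. Go down to about 10 mm above the pad, then check.

Emit:
step_arm --motion '[{"jaw": -0.2, "offset": [2.2, 2.2, 8], "turn": 0}, {"jaw": -0.2, "offset": [0, 0, 14], "turn": 0}, {"jaw": -0.2, "offset": [0, 0, 14], "turn": 0}, {"jaw": -0.2, "offset": [0, 0, 14], "turn": 0}, {"jaw": -0.2, "offset": [0, 0, 12], "turn": 0}, {"jaw": -0.2, "offset": [0, 0, 8], "turn": 0}, {"jaw": -0.2, "offset": [0, 0, 5], "turn": 0}, {"jaw": -0.2, "offset": [0, 0, 0], "turn": 0}, {"jaw": -0.2, "offset": [0, 0, 0], "turn": 0}]'

```text
t: 28.5
tcp_pos: [0.5081, 0.1822, 0.1946]
ee_rot: [180.0, -0.0, 85.0]
ft_force: [0.2, 0.8, -0.4]
finger_gap: 0.048
grasp_force: 15.0
```

```bash
python3 - <<'E'
from h import *
s=get_state();print(s["t"],s["tcp_pos"],s["ee_rot"],s["ft_force"])
print(off([.5071,.1812,.183]))
c=snap("side","pics/s5.png");im=cv2.imread("pics/s5.png")[90:165,150:250];cv2.imwrite("pics/s5b.png",cv2.convertScaleAbs(cv2.resize(im,(800,600),interpolation=cv2.INTER_CUBIC),alpha=1.8))
f=lambda p:np.round((proj(c,p)-[150,90]+.5)*8-.5)
print("knobtop",f([.4983,.0795,.222]))
ux=np.array([.996,-.087,0]);uy=np.array([.087,.996,0]);P=np.array([.5061,.1692,.1763])
print("pad",[f(P+a*.038*ux+b*.036*uy) for a,b in((1,1),(1,-1),(-1,-1),(-1,1))])
E
```

```text
28.5 [0.50812123 0.18220882 0.1946131 ] [ 1.79961511e+02 -2.17740602e-02  8.50342103e+01] [ 0.16402553  0.80874173 -0.37658608]
[-1.1 -0.9 11.6]
knobtop [455. 373.]
pad [array([369., 265.]), array([474., 357.]), array([298., 443.]), array([195., 346.])]
```

View pics/s5b.png

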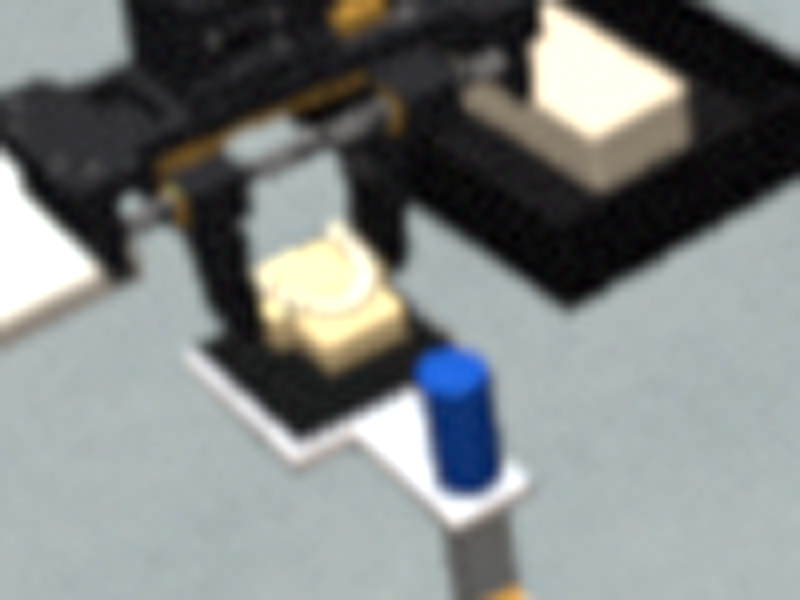

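The projected knob top (455,373) and pad corners match the picture, and the cast hangs just above the pad at (330,305). Lower gently.

Emit:
step_arm --motion '[{"jaw": -0.2, "offset": [-1, -0.9, 3], "turn": 0}, {"jaw": -0.2, "offset": [0, 0, 3], "turn": 0}, {"jaw": -0.2, "offset": [0, 0, 2], "turn": 0}, {"jaw": -0.2, "offset": [0, 0, 0], "turn": 0}, {"jaw": -0.2, "offset": [0, 0, 0], "turn": 0}]'

```text
t: 29.05
tcp_pos: [0.5068, 0.1813, 0.1863]
ee_rot: [-180.0, -0.0, 85.0]
ft_force: [0.9, -1.0, -0.9]
finger_gap: 0.0478
grasp_force: 15.0
```

Emit:
step_arm --motion '[{"jaw": -0.2, "offset": [0, 0, 1], "turn": 0}, {"jaw": -0.2, "offset": [0, 0, 0], "turn": 0}]'

```text
t: 29.25
tcp_pos: [0.5068, 0.1813, 0.1853]
ee_rot: [-180.0, -0.0, 85.0]
ft_force: [-0.8, 0.0, -1.8]
finger_gap: 0.048
grasp_force: 15.0
```

Emit:
step_arm --motion '[{"jaw": -0.2, "offset": [0, 0, 0.5], "turn": 0}, {"jaw": -0.2, "offset": [0, 0, 0], "turn": 0}]'

```text
t: 29.45
tcp_pos: [0.5068, 0.1813, 0.1848]
ee_rot: [180.0, -0.0, 85.0]
ft_force: [0.3, -0.8, -0.4]
finger_gap: 0.0476
grasp_force: 15.0
```

Emit:
step_arm --motion '[{"jaw": -0.2, "offset": [0, 0, 0.5], "turn": 0}, {"jaw": -0.2, "offset": [0, 0, 0], "turn": 0}]'

```text
t: 29.65
tcp_pos: [0.5068, 0.1812, 0.1843]
ee_rot: [180.0, -0.0, 85.0]
ft_force: [-0.2, -0.1, -1.2]
finger_gap: 0.0478
grasp_force: 15.0
```

Emit:
step_arm --motion '[{"jaw": -0.2, "offset": [0, 0, 0.5], "turn": 0}, {"jaw": -0.2, "offset": [0, 0, 0], "turn": 0}]'

```text
t: 29.85
tcp_pos: [0.5068, 0.1812, 0.1838]
ee_rot: [-180.0, -0.0, 85.0]
ft_force: [-0.2, 0.1, -1.2]
finger_gap: 0.0479
grasp_force: 15.0
```

Emit:
step_arm --motion '[{"jaw": -0.2, "offset": [0, 0, 0.4], "turn": 0}, {"jaw": -0.2, "offset": [0, 0, 0], "turn": 0}]'

```text
t: 30.05
tcp_pos: [0.5068, 0.1813, 0.1834]
ee_rot: [-180.0, -0.0, 85.0]
ft_force: [1.1, 0.1, -1.3]
finger_gap: 0.0479
grasp_force: 15.0
```

Emit:
step_arm --motion '[{"jaw": -0.2, "offset": [0, 0, 0.4], "turn": 0}, {"jaw": -0.2, "offset": [0, 0, 0], "turn": 0}]'

```text
t: 30.25
tcp_pos: [0.5068, 0.1812, 0.183]
ee_rot: [-180.0, -0.0, 85.0]
ft_force: [-0.7, 0.7, -1.5]
finger_gap: 0.0478
grasp_force: 15.0
```

Emit:
step_arm --motion '[{"jaw": -0.2, "offset": [0, 0, 0.3], "turn": 0}, {"jaw": -0.2, "offset": [0, 0, 0], "turn": 0}]'

```text
t: 30.45
tcp_pos: [0.5068, 0.1813, 0.1828]
ee_rot: [180.0, -0.0, 85.0]
ft_force: [-0.1, 0.1, 0.6]
finger_gap: 0.0477
grasp_force: 15.0
```

Emit:
step_arm --motion '[{"jaw": -0.2, "offset": [0, 0, 0.3], "turn": 0}, {"jaw": -0.2, "offset": [0, 0, 0], "turn": 0}]'

```text
t: 30.65
tcp_pos: [0.5068, 0.1813, 0.1827]
ee_rot: [180.0, -0.0, 85.0]
ft_force: [-0.8, -0.8, 4.3]
finger_gap: 0.0479
grasp_force: 15.0
```

Emit:
step_arm --motion '[{"jaw": -0.2, "offset": [0, 0, 0.3], "turn": 0}, {"jaw": -0.2, "offset": [0, 0, 0], "turn": 0}]'

```text
t: 30.85
tcp_pos: [0.5069, 0.1813, 0.1826]
ee_rot: [180.0, -0.0, 85.0]
ft_force: [-2.2, -0.3, 6.4]
finger_gap: 0.0479
grasp_force: 15.0
```

Emit:
step_arm --motion '[{"jaw": -0.2, "offset": [0, 0, -0.5], "turn": 0}, {"jaw": -0.2, "offset": [0, 0, 0], "turn": 0}]' --force 6

```text
t: 31.05
tcp_pos: [0.5069, 0.1813, 0.1827]
ee_rot: [180.0, -0.0, 85.0]
ft_force: [-0.5, -0.1, 3.5]
finger_gap: 0.048
grasp_force: 6.0
```

Emit:
step_arm --motion '[{"jaw": 0.2, "offset": [0, 0, 0], "turn": 0}, {"jaw": 0.3, "offset": [0, 0, 0], "turn": 0}, {"jaw": 0.5, "offset": [0, 0, 0], "turn": 0}, {"jaw": 0.5, "offset": [0, 0, 0], "turn": 0}, {"jaw": 0.5, "offset": [0, 0, 0], "turn": 0}]'

```text
t: 31.55
tcp_pos: [0.5068, 0.1812, 0.1825]
ee_rot: [-180.0, -0.0, 85.0]
ft_force: [0.3, 0.3, -0.7]
finger_gap: 0.066
grasp_force: 0.0
```

Emit:
step_arm --motion '[{"jaw": 0.5, "offset": [0, 0, -4], "turn": 0}, {"jaw": 0.5, "offset": [0, 0, -8], "turn": 0}, {"jaw": 0.5, "offset": [0, 0, -15], "turn": 0}, {"jaw": 0.5, "offset": [0, 0, -20], "turn": 0}, {"jaw": 0.5, "offset": [0, 0, -20], "turn": 0}, {"jaw": 0.5, "offset": [0, 0, -20], "turn": 0}, {"jaw": 0.5, "offset": [15, 0, -10], "turn": 0}, {"jaw": 0.5, "offset": [20, 0, 0], "turn": 0}, {"jaw": 0.5, "offset": [20, 0, 0], "turn": 0}, {"jaw": 0.5, "offset": [20, 0, 0], "turn": 0}, {"jaw": 0.5, "offset": [20, 0, 0], "turn": 0}, {"jaw": 0.5, "offset": [10, 0, 0], "turn": 0}]'

```text
t: 32.75
tcp_pos: [0.5156, 0.2884, 0.2798]
ee_rot: [180.0, -0.1, 85.2]
ft_force: [0.6, 0.4, 0.3]
finger_gap: 0.0661
grasp_force: 0.0
```

Emit:
step_arm --motion '[{"jaw": 0.5, "offset": [15, 0, 0], "turn": 0}, {"jaw": 0.5, "offset": [20, 0, 0], "turn": 0}, {"jaw": 0.5, "offset": [15, 0, 0], "turn": 0}, {"jaw": 0.5, "offset": [0, 0, 0], "turn": 0}, {"jaw": 0.5, "offset": [0, 0, 0], "turn": 0}]'

```text
t: 33.25
tcp_pos: [0.5202, 0.335, 0.2794]
ee_rot: [-180.0, 0.1, 85.0]
ft_force: [0.1, -0.8, -0.4]
finger_gap: 0.0663
grasp_force: 0.0
```

```bash
python3 - <<'E'
from fit import *
s=get_state();print(s["t"],s["tcp_pos"],s["finger_gap"],s["ft_force"])
c=snap("side","pics/s6.png");t=snap("top","pics/t6.png")
R=lambda f,x,y:cv2.convertScaleAbs(cv2.resize(cv2.imread(f)[y:y+75,x:x+50],(400,600),interpolation=cv2.INTER_CUBIC),alpha=1.8)
cv2.imwrite("pics/f6.png",np.hstack([R("pics/s6.png",170,90),R("pics/t6.png",115,165)]))
f=lambda p:np.round((proj(c,p)-[170,90]+.5)*8-.5)
print("knobtop",f([.4983,.0795,.222]))
g=proj(t,[.5061,.1692,.19]).astype(int);print(g)
print(castfit([(t,(g[0]-25,g[1]-25,50,50))],[.5061,.1692,np.radians(-95)],.1763))
E
```

```text
33.25 [0.52024689 0.33503752 0.27944156] 0.06628362551064097 [ 0.05870515 -0.81789083 -0.43250833]
knobtop [295. 373.]
[132 188]
(array([ 0.5064082 ,  0.16965762, -1.63482173]), np.float64(0.049806390588513494))
```

View pics/f6.png

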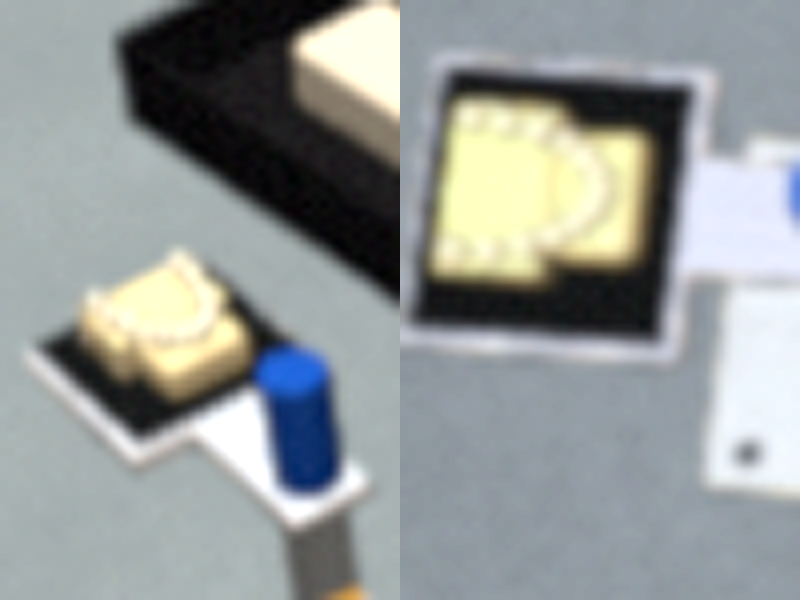

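The crops show the cast upright on the pad, fitted within 1 mm of the pad's middle. The knob top at (293,372) is still at the pawl-held height, and the robot is clear.

```bash
python3 -c "
from station import *
print(sign_off())"
```

```text
the job is handed in; nothing more can be done
None
```

I raised the column by exactly four clicks and lowered it onto the pawl before letting go. The cream cast then went upright on the tray pad, within about 1 mm of its middle by the camera fit, and I handed the job in at about 33 s.

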